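# Shut and lock the stall's cash cabinet

## Robot

A 6-joint arm with a two-finger parallel gripper is mounted at the origin on the work surface. World frame = base frame: x ahead of the robot, y to its left, z up, the work surface at z = 0. Lengths are in mm, angles in rad, forces in N, time in s.
With the tool pointing down it reaches from about 350 to 775 mm from the base axis. Payload 7.3 kg.
Tool frame: the origin (TCP) lies between the finger pads; the fingertips stand 25 mm ahead of it and the grasp point (between the pads) lies 6 mm ahead of it; z points along the fingers, y is the line along which they close (so a half turn about z gives the same grasp; the last joint's range is limited). The gripper opens to 92 mm and grips with 3 to 60 N. Pads are 19 mm wide; open, the fingers measure 130 mm over their backs; the gripper's body (75 mm by 190 mm) begins 47 mm behind the grasp point.
Start: joints at [1.045, 0.342, 1.524, -0, 1.275, -0.146], TCP at [194.622, 487.611, 251.741] pointing down, gripper open.
Joint ranges: [-2.53, 2.53], [-0.77, 2.02], [0.04, 2.7], [-1, 4.14], [0.28, 2.66], [-3.11, 3.11]. Speed limits (rad/s): [2.57, 2.57, 3.14, 3.14, 3.14, 3.14].

## Interface

Orientations are given as [roll, pitch, yaw] about the fixed x, y, z axes, in that order (R = Rz(yaw) Ry(pitch) Rx(roll)).
In Python, from plant import bot gives the robot as it stands.
- The arm moves only by the tool play_rows, never from a script. Its argument "commands" is a list of rows, each an object of numbers: "x", "y", "z": the shift along the tool's x, y, z in m; "twist": the turn about the tool's z in degrees. In form: [{"x": .., "y": .., "z": .., "twist": ..}, ...]. A call has exactly 8 rows; each row is the pose to reach, as a shift and turn from the pose commanded when the call began, along the tool's axes at that moment; what a row does not reach only later rows make up. A row lasts 1/10 s, in which the tool goes at most 50 mm and 8.59 degrees, less where a joint would pass 70% of its speed; a pose out of reach is approached as far as the arm can. A call with a gripper value outside its range is refused whole. "jaw" is the closure, from 0 (fully open) to 1 (shut), set as the call begins (left out, the last holds). The fingers move at their own pace and stop on an object; the grip force is fixed at half the most. Time passes only in rows, so rows that repeat a pose let the fingers close, or fill a call up. It gives the time, the measured TCP pose, the force, the opening and the grip force at its end, in the units of the state.
- bot.get_obs(): the state, without advancing time (a new reading comes with each control period).
- bot.capture(name): name is "scene" or "side" or "wrist"; returns a dict with "pixels" (400x640x3 uint8, red, green, blue), "fx", "fy", "cx", "cy" (pixels), "eye" and "rotation" of the camera in the world. Camera axes: x right, y down, z forward; pixel columns grow to the right and rows downward; lengths in mm; the calibration is good to about 2 mm. A picture is of the moment at which its call begins. There is no depth.
- bot.close_job(): hands the job in; it is judged then, once.
The state is a dict: "time": time; "joint_positions": joint angles; "dq": joint speeds; "tau": joint torques, N m; "tool_pos": TCP position; "tcp_rot": TCP orientation; "contact_force": force on the tool from outside, world axes, zero at the start; "moment": the same for the moment, N m; "grip_width": finger opening in mm; "finger_force": force on a finger pad.
Only numpy, scipy, OpenCV 4.12 (cv2) and the standard library are available. Lean on these libraries where they do the work, as an engineer would, in place of code of your own. Each camera call takes 0.05 s, during which the arm holds its last target. There are 200 camera calls.

## Task

The market stall's grey cash cabinet is standing open: push its green drop-down front flap up until it is fully shut, then take the key with the red bow from the wooden block, push it straight down into the brass keyhole in the cabinet's top, working it past the sticky pins until its collar sits on the plate, and turn it a full quarter turn clockwise (seen from above). The lock springs back, so finish while still gripping the key, holding it turned and fully in, with the flap shut. Leave the white key and the jars, bottle, bowl and cup where they stand.

Things in the scene. Friction and masses are not known exactly. Their poses are not given: they have to be found in the camera images.
- cabinet: grey steel cash cabinet, fixed: 220 mm deep (x), 300 wide (y), 160 high; origin at the centre of its underside. x runs from its front (flap side, 110 mm before the origin) to its back, y along its width, z up. The lock is let into its top, 60 mm before the origin (towards the front)
- flap (a joint): the cabinet's bottom-hinged green front flap: 0 = shut (upright), grows as it drops open towards the robot, rad. It starts open by 0.6 to 1.1. Stiff hinge: it stays where it is left; raising it takes 3 to 12 N pushed level at its free edge. It stops firmly at 0; no catch
- flap_edge (a point): middle of the flap's free (upper) edge, on its outer face; moves with the flap. Flap: 280 mm wide, 120 mm from hinge to free edge, 10 mm thick. The hinge is 18 mm above the table, along the foot of the cabinet's front face. With the flap shut this point is 138 mm above the table
- lock_mouth (a point): centre of the keyhole, on the top face of the square brass lock plate (red edge, 50 mm) in the cabinet's top, 164 mm above the table. Axes as the cabinet's. The key goes straight down. The keyhole is a slot 16.4 mm long along y and 7.4 mm wide along x, sloped open by 3 mm all round at its mouth
- lock (a joint): the lock's cylinder below the keyhole: 0 at rest (in line with the keyhole), grows as the key is turned clockwise seen from above, firm stop at 1.57 rad (a quarter turn). A spring turns it back when the key is let go (0.1 N m at the stop). The key has about 0.15 rad of play in it either way, and turns only when it is home
- redkey_center (a point): centre of the red plastic bow (flat grip: 10 mm thick along x, 30 wide along y, 34 high) of the cabinet's key, 45 g; z up along the key. It stands upright in a fixed wooden key block with its collar on the block's top. Fully home in the lock, its collar lies on the lock plate and this centre is 29 mm above lock_mouth
- redkey_tip (a point): tip of the red key, 63 mm below the bow's centre, axes as the bow's. From the tip up: flat brass bit 18 mm long, 14 wide along y, 5 thick along x, tapered over its first 7 mm; round neck of 5 mm diameter to 34 mm; collar of 20 mm diameter to 38 mm; stem of 8 mm diameter to 46 mm; bow. Either way round fits the lock. Home, 34 mm are in the lock
- pin0 (a joint): the first of two sticky sprung pins in the lock, 21 and 27 mm below the plate's top, one from each end of the slot. 0 = out, sticking 4 mm into the slot; up to 0.005 m when pushed aside by the key. Together they may take 5 to 15 N of push on the key, less if it is wiggled a little along the slot (y)
- keyblock: wooden block, fixed: 60 mm (x) by 150 mm (y), 40 high; origin at the centre of its underside. The two keys stand in it 35 mm either side of the centre along y, bows parallel to its y
- whitekey_center (a point): centre of the bow of another key, of the same shape but with a white bow, standing in the same block 70 mm from the red one; which is left and which right varies. Leave it
- topjar: dark jam jar with green lid, 60 mm across, 65 mm high, standing on the rear of the cabinet's top; origin at the centre of its underside. Leave it alone
- redbottle: red sauce bottle with white cap, 56 mm across, 170 mm high; origin at the centre of its underside. Leave it alone
- bowl: blue ceramic sample bowl, 90 mm across, 40 mm high; origin at the centre of its underside. Leave it alone
- jamjar: red jam jar with green lid, 60 mm across, 75 mm high; origin at the centre of its underside. Leave it alone
- cup: white ceramic cup, 70 mm across, 75 mm high; origin at the centre of its underside. Leave it alone
- mustard: yellow mustard jar, 54 mm across, 60 mm high; origin at the centre of its underside. Leave it alone
Mind the look-alikes: they are no part of the job. What is shaped like the part that bears redkey_center but purple is not meant.

How it is judged:
By the outcome, as a careful person would: the job done as asked, in the order asked, and still so for the second after the job is handed in, while the arm keeps its last pose, push and grip.
It also fails if it takes over 67 s, if anything falls off the work surface, if the arm or the gripper's body presses on something with over 40 N, if the wrist force passes 120 N, or if a joint passes its speed limit or range.

## Working session

There is one attempt and no reset: what is moved stays moved. The work goes in short steps, Python scripts to look and compute and a tool call to move; the robot and the scene stay as the last step left them, time stands still between calls to the robot, and variables do not carry over. Pictures are saved under pics/ and viewed, at most 10 in all, crops included, and the job is handed in when it is done.

Besides the shell and the picture viewer there is one more tool, called after "Call:" as name(argument=value, ...), one argument or row to a line, values as JSON. play_rows: Moves the arm, as the interface text tells. Its arguments: {"type":"object","properties":{"commands":{"type":"array"},"jaw":{"type":"number"}},"required":["commands"]}

```bash
ls; mkdir -p pics; python3 - <<'E'
from plant import bot
import cv2,numpy as np,pickle
o=bot.get_obs();print(o)
d={}
for n in("scene","side","wrist"):
    c=bot.capture(n);d[n]=c
    print(n,c['fx'],c['cx'],c['cy'],np.round(c['eye'],1),np.round(c['rotation'],3).tolist())
pickle.dump(d,open('cap.pkl','wb'))
cv2.imwrite('pics/a.png',cv2.cvtColor(d['scene']['pixels'],cv2.COLOR_RGB2BGR))
cv2.imwrite('pics/b.png',cv2.cvtColor(d['side']['pixels'],cv2.COLOR_RGB2BGR))
E
```

```text
pics
{'time': 0.0, 'joint_positions': array([ 1.04499757e+00,  3.42723499e-01,  1.52505268e+00, -1.78822882e-05,
        1.27537821e+00, -1.45986167e-01]), 'dq': array([-0.00015636, -0.00012617,  0.00033914, -0.00019391, -0.0006689 ,
       -0.00042827]), 'tau': array([ 1.00502239e-03, -4.31234658e+01, -2.44226503e+01,  7.18686660e-02,
        5.58083807e-02, -1.23327836e-04]), 'tool_pos': array([194.42641459, 487.26232921, 251.03208032]), 'tcp_rot': array([-3.14004504e+00, -2.10264997e-04,  2.76178512e+00]), 'contact_force': array([ 0.69867927, -0.05308155,  0.34428598]), 'moment': array([ 0.03536441, -0.00179572, -0.00350027]), 'finger_force': 0.0, 'grip_width': 91.915724642907}
scene 490.3244052315617 320.22180275626545 198.24448474475028 [1184.   371.  1198.7] [-2.516, -0.008, 2.074]
side 369.44638184554776 318.98401888147464 194.67853928994677 [ 168.7 -962.   859.5] [-2.174, 0.01, -0.347]
wrist 321.4870970933222 317.9915916370308 202.55232815383135 [130.5 513.4 384.1] [2.884, -0.0, 1.191]
```

View pics/a.png

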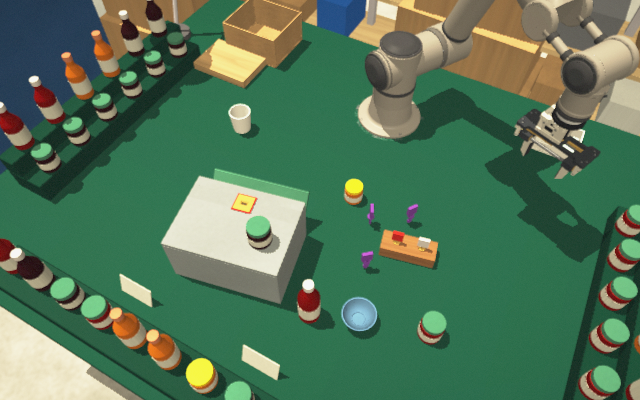

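View pics/b.png

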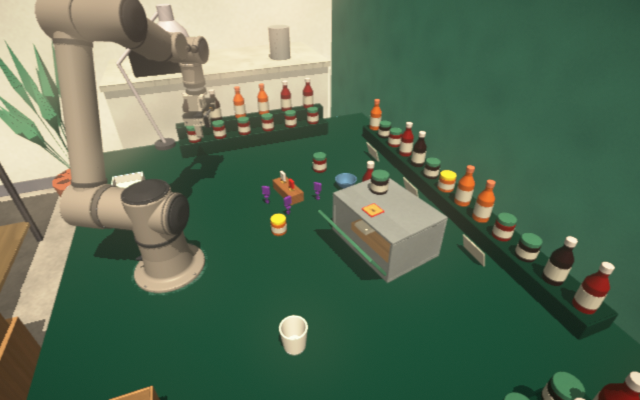

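The red bow is at scene (397,238), the side view about (291,184). Look-alikes are the white key at (424,243) and purple keys at (371,212), (412,213) and (367,258). The lock plate is at scene (244,203), side (373,210), and the flap edge runs from scene (213,172) to (308,192).

```bash
cat > h.py <<'E'
import numpy as np,cv2
from scipy.spatial.transform import Rotation as R
def rot(c):return R.from_euler('xyz',c['rotation']).as_matrix()
def ray(c,p):
    d=rot(c)@np.array([(p[0]-c['cx'])/c['fx'],(p[1]-c['cy'])/c['fy'],1.]);return np.array(c['eye']),d/np.linalg.norm(d)
def plane(c,p,z):
    e,d=ray(c,p);return e+d*(z-e[2])/d[2]
def tri(rs):
    A=0;b=0
    for e,d in rs:
        P=np.eye(3)-np.outer(d,d);A=A+P;b=b+P@e
    x=np.linalg.solve(A,b);return x,[np.linalg.norm((np.eye(3)-np.outer(d,d))@(x-e)) for e,d in rs]
def proj(c,X):
    v=rot(c).T@(np.array(X)-c['eye']);return np.array([c['fx']*v[0]/v[2]+c['cx'],c['fy']*v[1]/v[2]+c['cy']])
def hsv(c):return cv2.cvtColor(c['pixels'],cv2.COLOR_RGB2HSV).astype(int)
def blob(m,box):
    x0,y0,x1,y1=box;k=np.zeros(m.shape,np.uint8);k[y0:y1,x0:x1]=m[y0:y1,x0:x1]
    n,l,s,ce=cv2.connectedComponentsWithStats(k);i=1+np.argmax(s[1:,4]);return (l==i).astype(np.uint8),ce[i],s[i]
E
python3 - <<'E'
from h import *;import pickle
d=pickle.load(open('cap.pkl','rb'));np.set_printoptions(precision=1,suppress=True)
def corners(m):
    cs,_=cv2.findContours(m,cv2.RETR_EXTERNAL,cv2.CHAIN_APPROX_NONE);c=max(cs,key=cv2.contourArea)
    return cv2.approxPolyDP(cv2.convexHull(c),3,True)[:,0]
ra={}
for n,lb,kb,wb in(("scene",(225,188,262,218),(388,228,408,246),(415,234,434,250)),("side",(355,200,390,222),(284,176,298,194),(276,168,290,184))):
    c=d[n];H=hsv(c);h,s,v=H[...,0],H[...,1],H[...,2]
    red=((h<9)|(h>170))&(s>150)&(v>90)
    pl=((h<32)|(h>170))&(s>120)&(v>120)
    m,ce,st=blob(pl,lb);cc=corners(m);print(n,'plate',ce,st,cc.tolist());P=np.array([plane(c,p,164) for p in cc]);print(P);print('mean',np.array(plane(c,ce,164)))
    m,ce,st=blob(red,kb);print('bow',ce,st,plane(c,ce,69));ra[n]=ray(c,ce)
    w=(s<60)&(v>130);m,ce,st=blob(w,wb);print('white',ce,st,plane(c,ce,69))
    if n=='scene':
        br=(h>5)&(h<22)&(s>120)&(v>90);m,ce,st=blob(br,(370,222,445,270));print('block',st,corners(m).tolist(),[plane(c,p,40)[:2] for p in corners(m)])
        g=(s<60)&(v>110);m,ce,st=blob(g,(155,165,315,305));print('cab',st,corners(m).tolist(),[plane(c,p,160)[:2] for p in corners(m)])
print(tri(list(ra.values())))
a=d['scene']['pixels'][160:280,190:450]
cv2.imwrite('pics/c.png',cv2.cvtColor(cv2.resize(a,None,fx=3,fy=3,interpolation=cv2.INTER_CUBIC),cv2.COLOR_RGB2BGR))
E
```

```text
scene plate [243.8 203.2] [231 194  26  20 335] [[238, 194], [256, 198], [249, 213], [231, 208]]
[[ 617.9 -176.1  164. ]
 [ 605.8 -128.   164. ]
 [ 654.  -117.7  164. ]
 [ 663.5 -166.5  164. ]]
mean [ 635.  -146.4  164. ]
bow [397.6 235.6] [392 230  13  12 105] [471.9 228.1  69. ]
white [423.6 241.1] [418 236  13  11  96] [453.6 296.   69. ]
block [ 379  230   59   38 1280] [[384, 230], [436, 242], [432, 266], [379, 254]] [array([455.2, 183.9]), array([421.1, 324.9]), array([496. , 342.3]), array([531.4, 203.8])]
cab [  161   176   145   127 10782] [[199, 176], [305, 203], [279, 302], [175, 272], [161, 241]] [array([ 616.9, -304. ]), array([555.1, -10.3]), array([822.1,  75.1]), array([ 876.3, -178.2]), array([ 825.9, -261.6])]
side plate [372.5 209.7] [362 203  22  14 183] [[383, 210], [370, 216], [362, 208], [374, 203]]
[[ 664.5 -159.4  164. ]
 [ 613.  -172.6  164. ]
 [ 607.8 -126.8  164. ]
 [ 655.3 -116.   164. ]]
mean [ 634.4 -146.6  164. ]
bow [291.  183.2] [288 179   7  10  46] [476.  235.1  69. ]
white [282.5 173.7] [280 171   6   8  29] [463.5 317.3  69. ]
(array([474.4, 228.6,  73.2]), [np.float64(0.121658706277225), np.float64(0.12165870627716976)])
```

View pics/c.png

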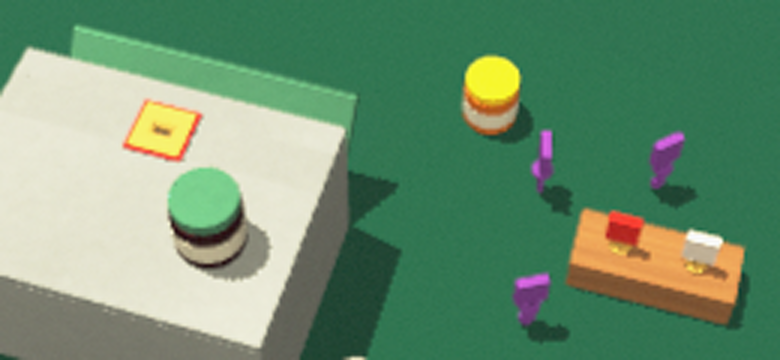

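The crop confirms the choice: red bow at crop (625,228), standing in the block beside the white one. The purple keys stand apart, and the flap's pale edge runs along crop (75,28) to (355,97).

```bash
cat >> h.py <<'E'
CY=0.207;LM=np.array([635,-146.5,164.]);U=np.array([np.cos(CY),np.sin(CY),0]);V=np.array([-np.sin(CY),np.cos(CY),0])
def cab(x,y,z):  # cabinet frame to world
    return LM*[1,1,0]+U*(x+60)+V*y+np.array([0,0,z])
def shift(o,target,psi=None):
    Rm=R.from_euler('xyz',o['tcp_rot']).as_matrix();s=Rm.T@(np.array(target)-o['tool_pos'])/1000
    tw=None
    if psi is not None: tw=-np.degrees((psi-o['tcp_rot'][2]+np.pi)%(2*np.pi)-np.pi)
    return np.round(s,4),tw
E
python3 - <<'E'
from h import *;import pickle
from plant import bot
d=pickle.load(open('cap.pkl','rb'));np.set_printoptions(precision=1,suppress=True)
c=d['scene'];H=hsv(c);h,s,v=[H[...,i] for i in range(3)]
for a in(.5,.6,.7,.8,.9,1.0,1.1):
    print(a,[proj(c,cab(-110-120*np.sin(a),y,18+120*np.cos(a))) for y in(-140,140)],[proj(d['side'],cab(-110-120*np.sin(a),y,18+120*np.cos(a))) for y in(-140,140)])
print(c['pixels'][176:190:1,240].tolist())
toC=lambda P:np.array([(P-cab(0,0,0))@U,(P-cab(0,0,0))@V])
for n,p,z in(('cup',(240,110),75),('must',(354,185),60),('topjar',(258,226),225),('bottlecap',(309,286),170)):
    P=plane(c,p,z);print(n,P,toC(P))
ps=[]
pur=((h>130)&(h<165)&(s>100)).astype(np.uint8)
for (q,dn) in((c,'scene'),(d['side'],'side')):
    H=hsv(q);m=((H[...,0]>130)&(H[...,0]<165)&(H[...,1]>100)).astype(np.uint8)
    n_,l,st,ce=cv2.connectedComponentsWithStats(m);print(dn,[(st[i].tolist(),ce[i],plane(q,(st[i][0]+st[i][2]/2,st[i][1]+st[i][3]),0)[:2]) for i in range(1,n_) if st[i][4]>20])
o=bot.get_obs();print(shift(o,cab(-290,0,200),CY+np.pi))
E
```

```text
0.5 [array([213.7, 169.7]), array([308.3, 193.5])] [array([372.7, 259. ]), array([319.9, 208.6])]
0.6 [array([215.5, 168.4]), array([309.5, 192. ])] [array([369.7, 262. ]), array([317.3, 211.1])]
0.7 [array([217.3, 167.6]), array([310.6, 190.9])] [array([366.8, 265.2]), array([314.9, 213.8])]
0.8 [array([219. , 167.1]), array([311.5, 190.2])] [array([364.1, 268.5]), array([312.7, 216.6])]
0.9 [array([220.6, 167.1]), array([312.4, 190. ])] [array([361.7, 271.9]), array([310.7, 219.5])]
1.0 [array([222.1, 167.4]), array([313.2, 190.2])] [array([359.5, 275.3]), array([309. , 222.5])]
1.1 [array([223.5, 168.2]), array([313.8, 190.8])] [array([357.6, 278.8]), array([307.5, 225.5])]
[[104, 175, 121], [104, 173, 119], [105, 175, 120], [105, 174, 120], [106, 175, 122], [103, 172, 119], [106, 176, 122], [103, 174, 119], [101, 170, 116], [121, 180, 131], [188, 213, 174], [229, 229, 208], [228, 228, 205], [227, 226, 206]]
cup [ 285.9 -409.4   75. ] [-455.7 -185.6]
must [368.9  46.   60. ] [-280.8  243.1]
topjar [705.7 -49.9 225. ] [29.1 80. ]
bottlecap [758.8 117.4 170. ] [115.4 232.8]
scene [([368, 204, 6, 19, 72], array([370.9, 212.4]), array([426.6, 134.4])), ([407, 205, 11, 18, 108], array([411.1, 212. ]), array([367.6, 240.2])), ([361, 252, 12, 16, 122], array([366.3, 258.2]), array([564.7, 187.7]))]
side [([314, 182, 7, 12, 57], array([317.3, 187. ]), array([581.8, 222.1])), ([262, 186, 8, 12, 64], array([265.6, 190.8]), array([376.4, 269.1])), ([284, 196, 7, 18, 74], array([287.3, 202.2]), array([429. , 135.5]))]
(array([-0.5, -0.6,  0.1]), np.float64(-33.62189604562789))
```

```bash
python3 - <<'E'
from h import *
from plant import bot
np.set_printoptions(precision=4,suppress=True)
o=bot.get_obs()
for t in((430,200,230),cab(-270,0,200),cab(-270,0,110)):print(t,shift(o,t,CY+np.pi))
E
```

```text
(430, 200, 230) (array([-0.3253, -0.1796,  0.0214]), np.float64(-33.62189604562789))
[ 429.4831 -189.6602  200.    ] (array([-0.4693, -0.5416,  0.0517]), np.float64(-33.62189604562789))
[ 429.4831 -189.6602  110.    ] (array([-0.4693, -0.5415,  0.1417]), np.float64(-33.62189604562789))
```

Call:
play_rows(
  commands=[
    {"x":-0.0407,"y":-0.0225,"z":0.003,"twist":-4.2},
    {"x":-0.0813,"y":-0.045,"z":0.005,"twist":-8.4},
    {"x":-0.122,"y":-0.0674,"z":0.008,"twist":-12.6},
    {"x":-0.1627,"y":-0.09,"z":0.011,"twist":-16.8},
    {"x":-0.203,"y":-0.112,"z":0.013,"twist":-21},
    {"x":-0.244,"y":-0.135,"z":0.016,"twist":-25.2},
    {"x":-0.285,"y":-0.157,"z":0.019,"twist":-29.4},
    {"x":-0.325,"y":-0.18,"z":0.021,"twist":-33.6},
  ],
  jaw=1,
)

```text
time: 0.95
tool_pos: [430.6, 198.3, 230.5]
tcp_rot: [3.141, -0.0, -2.932]
contact_force: [0.2, 1.0, -0.2]
grip_width: 32.6
finger_force: 0.0
```

```bash
python3 - <<'E'
from h import *
from plant import bot
np.set_printoptions(precision=4,suppress=True)
o=bot.get_obs();print(o['tool_pos'],o['tcp_rot'])
for t in(cab(-270,0,200),cab(-270,0,110)):print(t,shift(o,t,CY+np.pi))
E
```

```text
[430.5866 198.2562 230.4929] [ 3.1414 -0.0001 -2.9321]
[ 429.4831 -189.6602  200.    ] (array([ 0.0818, -0.3792,  0.0304]), np.float64(0.14420539974432836))
[ 429.4831 -189.6602  110.    ] (array([ 0.0817, -0.3792,  0.1204]), np.float64(0.14420539974432836))
```

Call:
play_rows(
  commands=[
    {"x":0.0103,"y":-0.0474,"z":0.003,"twist":0},
    {"x":0.0205,"y":-0.095,"z":0.006,"twist":0},
    {"x":0.031,"y":-0.142,"z":0.01,"twist":0},
    {"x":0.041,"y":-0.19,"z":0.014,"twist":0},
    {"x":0.051,"y":-0.237,"z":0.018,"twist":0},
    {"x":0.0615,"y":-0.284,"z":0.022,"twist":0},
    {"x":0.072,"y":-0.332,"z":0.026,"twist":0},
    {"x":0.082,"y":-0.379,"z":0.03,"twist":0},
  ],
  jaw=1,
)

```text
time: 1.75
tool_pos: [426.7, -189.8, 200.5]
tcp_rot: [3.141, 0.0, -2.935]
contact_force: [0.3, 1.4, -0.2]
grip_width: 0.3
finger_force: 0.0
```

Call:
play_rows(
  commands=[
    {"x":0,"y":0,"z":0.02,"twist":0},
    {"x":0,"y":0,"z":0.045,"twist":0},
    {"x":0,"y":0,"z":0.07,"twist":0},
    {"x":0,"y":0,"z":0.09,"twist":0},
    {"x":-0.02,"y":0,"z":0.09,"twist":0},
    {"x":-0.04,"y":0,"z":0.09,"twist":0},
    {"x":-0.055,"y":0,"z":0.09,"twist":0},
    {"x":-0.055,"y":0,"z":0.09,"twist":0},
  ],
  jaw=1,
)

```text
time: 2.55
tool_pos: [482.4, -176.3, 110.4]
tcp_rot: [-3.141, 0.001, -2.934]
contact_force: [-0.1, 0.1, 0.0]
grip_width: 0.2
finger_force: 0.0
```

```bash
python3 - <<'E'
from h import *
from plant import bot
np.set_printoptions(precision=4,suppress=True)
o=bot.get_obs();print(o['tool_pos'],o['tcp_rot'],o['contact_force'])
for t in(cab(-110,0,138),):print(t,shift(o,t,CY+np.pi))
c=bot.capture('side');print(proj(c,o['tool_pos']))
cv2.imwrite('pics/d.png',cv2.cvtColor(cv2.resize(c['pixels'][140:300,230:470],None,fx=3,fy=3),cv2.COLOR_RGB2BGR))
E
```

```text
[ 482.3849 -176.2831  110.4392] [-3.1413  0.0007 -2.9338] [-0.1174  0.0751  0.0134]
[ 586.0674 -156.7762  138.    ] (array([-0.1055, -0.0023, -0.0275]), np.float64(0.04800698553222087))
[330.4983 239.9763]
```

View pics/d.png

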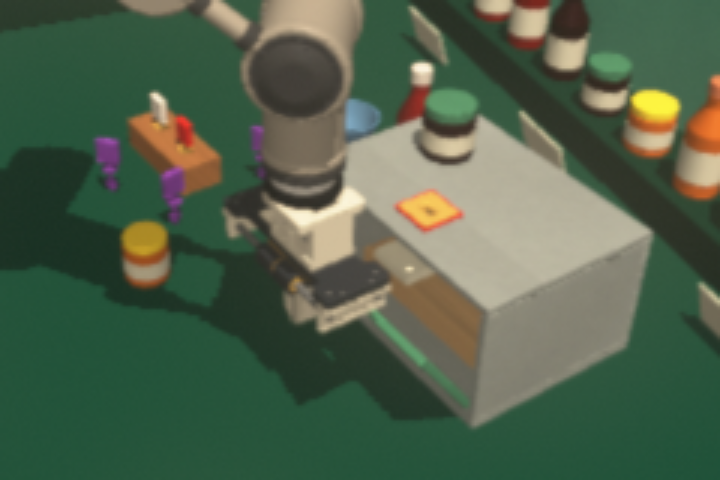

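The fingers are just outside the flap, with the TCP at px (330,240). The flap is seen nearly edge-on, which means it is open by about 0.6. Next I push level while rising.

Call:
play_rows(
  commands=[
    {"x":-0.01,"y":0,"z":-0.003,"twist":0},
    {"x":-0.02,"y":0,"z":-0.007,"twist":0},
    {"x":-0.03,"y":0,"z":-0.011,"twist":0},
    {"x":-0.04,"y":0,"z":-0.015,"twist":0},
    {"x":-0.05,"y":0,"z":-0.019,"twist":0},
    {"x":-0.06,"y":0,"z":-0.023,"twist":0},
    {"x":-0.068,"y":0,"z":-0.026,"twist":0},
    {"x":-0.075,"y":0,"z":-0.028,"twist":0},
  ],
  jaw=1,
)

```text
time: 3.4
tool_pos: [554.8, -160.9, 138.6]
tcp_rot: [3.141, -0.001, -2.935]
contact_force: [-2.0, -0.8, -1.8]
grip_width: 0.4
finger_force: 1.3
```

Call:
play_rows(
  commands=[
    {"x":-0.001,"y":0,"z":0,"twist":0},
    {"x":-0.002,"y":0,"z":0,"twist":0},
    {"x":-0.003,"y":0,"z":0,"twist":0},
    {"x":-0.004,"y":0,"z":0,"twist":0},
    {"x":-0.005,"y":0,"z":0,"twist":0},
    {"x":-0.006,"y":0,"z":0,"twist":0},
    {"x":-0.007,"y":0,"z":0,"twist":0},
    {"x":-0.008,"y":0,"z":0,"twist":0},
  ],
)

```text
time: 4.2
tool_pos: [562.4, -159.6, 138.7]
tcp_rot: [-3.142, 0.0, -2.935]
contact_force: [-2.6, -0.8, 2.1]
grip_width: 0.7
finger_force: 1.4
```

Call:
play_rows(
  commands=[
    {"x":-0.001,"y":0,"z":0,"twist":0},
    {"x":-0.002,"y":0,"z":0,"twist":0},
    {"x":-0.003,"y":0,"z":0,"twist":0},
    {"x":-0.004,"y":0,"z":0,"twist":0},
    {"x":-0.005,"y":0,"z":0,"twist":0},
    {"x":-0.006,"y":0,"z":0,"twist":0},
    {"x":-0.006,"y":0,"z":0,"twist":0},
    {"x":-0.006,"y":0,"z":0,"twist":0},
  ],
)

```text
time: 5.0
tool_pos: [568.4, -158.2, 138.7]
tcp_rot: [3.142, 0.001, -2.935]
contact_force: [-0.7, -0.9, 1.3]
grip_width: -0.1
finger_force: 0.6
```

```bash
python3 - <<'E'
from h import *
from plant import bot
o=bot.get_obs();print(o['tool_pos'],(o['tool_pos']-cab(0,0,0))@U,o['contact_force'])
c=bot.capture('scene')
cv2.imwrite('pics/e.png',cv2.cvtColor(cv2.resize(c['pixels'][140:260,160:340],None,fx=4,fy=4),cv2.COLOR_RGB2BGR))
E
```

```text
[ 568.39407791 -158.21504269  138.65385732] -127.59174436478591 [-0.66671009 -0.93381407  1.26330932]
```

View pics/e.png

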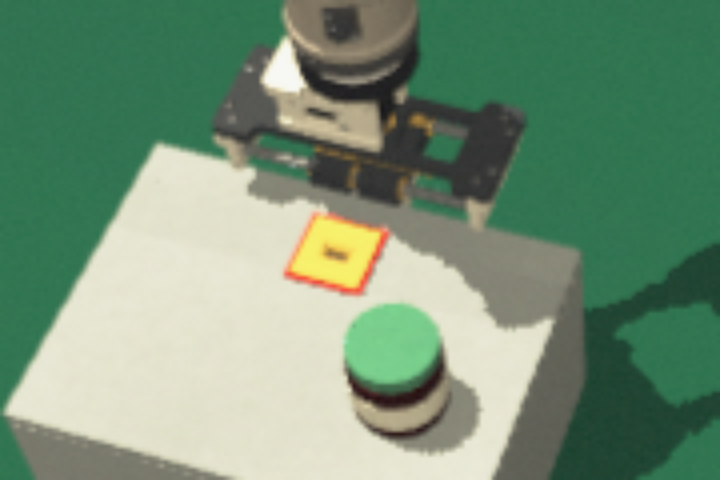

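The flap no longer shows beyond the cabinet's front edge, so it is nearly shut. I keep pushing until the firm stop.

Call:
play_rows(
  commands=[
    {"x":-0.001,"y":0,"z":0,"twist":0},
    {"x":-0.002,"y":0,"z":0,"twist":0},
    {"x":-0.003,"y":0,"z":0,"twist":0},
    {"x":-0.004,"y":0,"z":0,"twist":0},
    {"x":-0.004,"y":0,"z":0,"twist":0},
    {"x":-0.004,"y":0,"z":0,"twist":0},
    {"x":-0.004,"y":0,"z":0,"twist":0},
    {"x":-0.004,"y":0,"z":0,"twist":0},
  ],
)

```text
time: 5.85
tool_pos: [572.2, -157.4, 138.7]
tcp_rot: [3.142, 0.0, -2.935]
contact_force: [0.1, -0.4, 0.5]
grip_width: 0.2
finger_force: 0.3
```

Call:
play_rows(
  commands=[
    {"x":-0.001,"y":0,"z":0,"twist":0},
    {"x":-0.002,"y":0,"z":0,"twist":0},
    {"x":-0.003,"y":0,"z":0,"twist":0},
    {"x":-0.004,"y":0,"z":0,"twist":0},
    {"x":-0.004,"y":0,"z":0,"twist":0},
    {"x":-0.004,"y":0,"z":0,"twist":0},
    {"x":-0.004,"y":0,"z":0,"twist":0},
    {"x":-0.004,"y":0,"z":0,"twist":0},
  ],
)

```text
time: 6.65
tool_pos: [575.1, -156.8, 138.7]
tcp_rot: [3.141, -0.002, -2.935]
contact_force: [-6.1, -1.1, 2.7]
grip_width: 0.5
finger_force: 3.4
```

Call:
play_rows(
  commands=[
    {"x":-0.001,"y":0,"z":0,"twist":0},
    {"x":-0.002,"y":0,"z":0,"twist":0},
    {"x":-0.003,"y":0,"z":0,"twist":0},
    {"x":-0.003,"y":0,"z":0,"twist":0},
    {"x":-0.003,"y":0,"z":0,"twist":0},
    {"x":-0.003,"y":0,"z":0,"twist":0},
    {"x":-0.003,"y":0,"z":0,"twist":0},
    {"x":-0.003,"y":0,"z":0,"twist":0},
  ],
)

```text
time: 7.45
tool_pos: [575.0, -156.8, 138.7]
tcp_rot: [3.14, -0.009, -2.935]
contact_force: [-20.5, -5.3, 10.4]
grip_width: 0.3
finger_force: 10.2
```

Firm stop: 20 N with no further travel, so the flap is shut. Now I back off and go to the key.

Call:
play_rows(
  commands=[
    {"x":0.015,"y":0,"z":0,"twist":0},
    {"x":0.04,"y":0,"z":0,"twist":0},
    {"x":0.075,"y":0,"z":-0.01,"twist":0},
    {"x":0.09,"y":0,"z":-0.05,"twist":0},
    {"x":0.09,"y":0.03,"z":-0.08,"twist":8},
    {"x":0.09,"y":0.075,"z":-0.09,"twist":16},
    {"x":0.09,"y":0.12,"z":-0.09,"twist":24},
    {"x":0.09,"y":0.165,"z":-0.09,"twist":32},
  ],
  jaw=0.3,
)

```text
time: 8.25
tool_pos: [457.6, -13.4, 229.5]
tcp_rot: [3.14, 0.002, 2.79]
contact_force: [0.5, 0.0, -0.3]
grip_width: 59.9
finger_force: 0.0
```

```bash
python3 - <<'E'
from h import *
from plant import bot
np.set_printoptions(precision=4,suppress=True)
o=bot.get_obs();print(o['tool_pos'],o['tcp_rot'],o['grip_width'])
print(shift(o,(474.5,228.5,200),np.pi/2+.237))
c=bot.capture('side');print(c['pixels'].shape)
cv2.imwrite('pics/flap_side.png',cv2.cvtColor(cv2.resize(c['pixels'][160:300,300:460],None,fx=3,fy=3),cv2.COLOR_RGB2BGR))
E
```

```text
[457.5674 -13.3974 229.4601] [3.1404 0.0025 2.7895] 59.885294873528984
(array([0.0676, 0.2329, 0.0296]), np.float64(56.24991054412315))
(400, 640, 3)
```

View pics/flap_side.png

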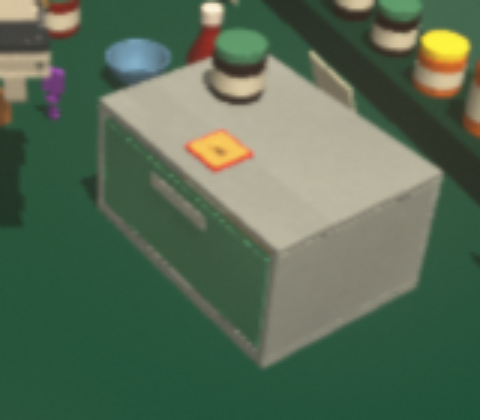

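The flap fills the cabinet front flush, with its top line at crop (110,125) to (275,255): shut. Next, hover above the key.

Call:
play_rows(
  commands=[
    {"x":0.01,"y":0.033,"z":0,"twist":8},
    {"x":0.02,"y":0.067,"z":0.005,"twist":16},
    {"x":0.029,"y":0.1,"z":0.01,"twist":24},
    {"x":0.039,"y":0.133,"z":0.015,"twist":32},
    {"x":0.048,"y":0.166,"z":0.02,"twist":40},
    {"x":0.058,"y":0.2,"z":0.025,"twist":48},
    {"x":0.0676,"y":0.233,"z":0.03,"twist":56.2},
    {"x":0.0676,"y":0.233,"z":0.03,"twist":56.2},
  ],
  jaw=0.35,
)

```text
time: 9.1
tool_pos: [472.7, 230.8, 198.0]
tcp_rot: [3.141, -0.002, 1.815]
contact_force: [0.0, 0.9, -0.1]
grip_width: 59.8
finger_force: 0.0
```

```bash
python3 - <<'E'
from h import *
from plant import bot
np.set_printoptions(precision=2,suppress=True)
o=bot.get_obs();print(o['tool_pos'],o['tcp_rot'],o['grip_width'])
c=bot.capture('wrist');print(c['eye'],proj(c,(474.5,228.5,69)))
cv2.imwrite('pics/w.png',cv2.cvtColor(c['pixels'],cv2.COLOR_RGB2BGR))
H=hsv(c);m=((H[...,0]<9)|(H[...,0]>170))&(H[...,1]>150)&(H[...,2]>90)
k=m.astype(np.uint8);n,l,st,ce=cv2.connectedComponentsWithStats(k)
for i in range(1,n):
    if st[i][4]>100:
        cs,_=cv2.findContours((l==i).astype(np.uint8),0,1);r=cv2.minAreaRect(cs[0]);b=cv2.boxPoints(r)
        print(st[i],ce[i],plane(c,ce[i],69),[plane(c,p,86)[:2] for p in b])
E
```

```text
[472.7  230.81 198.02] [ 3.14 -0.    1.81] 59.77282605683402
[455.54 297.44 331.13] [319.4  206.17]
[ 548    5   57   83 1390] [565.42  53.19] [625.26 388.93  69.  ] [array([588.15, 405.12]), array([622.73, 416.35]), array([650.52, 370.16]), array([613.94, 358.13])]
[519  27  29  65 394] [527.37  63.52] [600.32 375.27  69.  ] [array([574.66, 389.28]), array([592.01, 394.67]), array([612.15, 356.48]), array([593.99, 350.78])]
```

View pics/w.png

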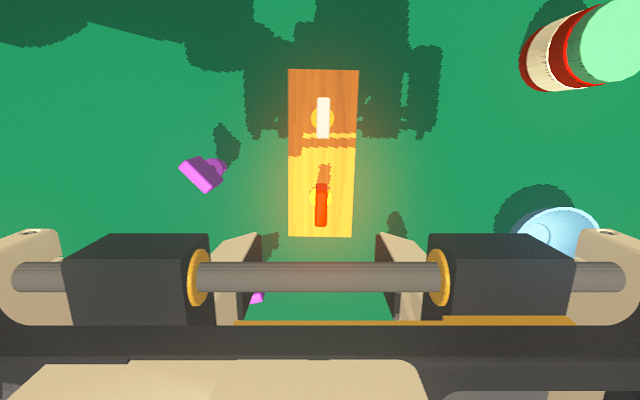

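The red key is right under the tool at px (321,205). The white key is at (323,117), the block's edges are vertical, and the purple keys lie aside at (200,175) and (257,297).

```bash
python3 - <<'E'
from h import *
from plant import bot
np.set_printoptions(precision=3,suppress=True)
o=bot.get_obs();c=bot.capture('wrist');H=hsv(c)
print(c['pixels'][200:230:6,312:332:2].tolist()[1])
m=((H[...,0]<11)|(H[...,0]>172))&(H[...,1]>190)&(H[...,2]>120)
b,ce,st=blob(m,(306,160,336,234));print(st,ce)
ys,xs=np.nonzero(b)
for lo,hi in((183,190),(190,198),(198,206),(206,214),(214,222),(222,228)):
    q=(ys>=lo)&(ys<hi);print(lo,xs[q].min() if q.any() else None,xs[q].max() if q.any() else None)
for p in((ce),(321,183),(321,227)):print(plane(c,p,86),plane(c,p,69))
H0,H1,H2=[H[...,i] for i in range(3)]
br=((H0>4)&(H0<26)&(H1>110)).astype(np.uint8);bb,ce2,s2=blob(br,(280,60,370,245))
cs,_=cv2.findContours(bb,0,1);r=cv2.minAreaRect(max(cs,key=cv2.contourArea));bx=cv2.boxPoints(r);P=np.array([plane(c,p,40) for p in bx]);print(bx,P)
ctr=P.mean(0);e=[P[i+1]-P[i] for i in range(3)];L=max(e,key=np.linalg.norm);L=L*np.sign(L[1]);print('len',np.linalg.norm(L),'yaw',np.arctan2(-L[0],L[1]),'red',ctr-35*L/np.linalg.norm(L))
E
```

```text
[[255, 222, 87], [255, 243, 98], [255, 65, 0], [255, 111, 39], [255, 107, 30], [255, 105, 38], [255, 100, 1], [255, 71, 0], [255, 201, 83], [255, 230, 96]]
[316 181  12  43 309] [321.282 200.087]
183 317 327
190 316 327
198 316 327
206 316 326
214 316 326
222 316 326
[473.431 236.142  86.   ] [474.691 232.012  69.   ]
[469.819 249.343  86.   ] [470.829 246.129  69.   ]
[478.762 214.447  86.   ] [480.392 208.814  69.   ]
[[285.011 233.548]
 [289.011  65.524]
 [360.161  67.218]
 [356.161 235.242]] [[451.305 184.293  40.   ]
 [421.436 331.565  40.   ]
 [479.906 345.045  40.   ]
 [518.051 199.405  40.   ]]
len 150.55215426215435 yaw 0.25615491053888534 red [476.542 231.219  40.   ]
```

```bash
python3 - <<'E'
from h import *
from plant import bot
np.set_printoptions(precision=4,suppress=True)
o=bot.get_obs();print(o['tool_pos'])
print(shift(o,(475,229.2,76),np.pi/2+.23))
E
```

```text
[472.7369 227.7962 198.4498]
(array([0.0008, 0.0025, 0.1224]), np.float64(1.0449753577025214))
```

Call:
play_rows(
  commands=[
    {"x":0.001,"y":0.0025,"z":0.02,"twist":1},
    {"x":0.001,"y":0.0025,"z":0.04,"twist":1},
    {"x":0.001,"y":0.0025,"z":0.06,"twist":1},
    {"x":0.001,"y":0.0025,"z":0.08,"twist":1},
    {"x":0.001,"y":0.0025,"z":0.1,"twist":1},
    {"x":0.001,"y":0.0025,"z":0.115,"twist":1},
    {"x":0.001,"y":0.0025,"z":0.1225,"twist":1},
    {"x":0.001,"y":0.0025,"z":0.1225,"twist":1},
  ],
  jaw=0.5,
)

```text
time: 10.0
tool_pos: [474.9, 227.8, 75.7]
tcp_rot: [-3.14, 0.0, 1.798]
contact_force: [-0.0, 0.0, 0.0]
grip_width: 45.8
finger_force: 0.0
```

```bash
python3 - <<'E'
from h import *
from plant import bot
np.set_printoptions(precision=4,suppress=True)
o=bot.get_obs();print(o['tool_pos'],o['tcp_rot'],o['contact_force'],o['grip_width'])
c=bot.capture('wrist');a=cv2.resize(c['pixels'][150:350,180:460],None,fx=2,fy=2)
cv2.imwrite('pics/w2.png',cv2.cvtColor(a,cv2.COLOR_RGB2BGR))
E
```

```text
[474.8671 227.8401  75.7358] [-3.1403  0.0001  1.7976] [-0.0218  0.0163  0.0369] 45.77395791431129
```

View pics/w2.png

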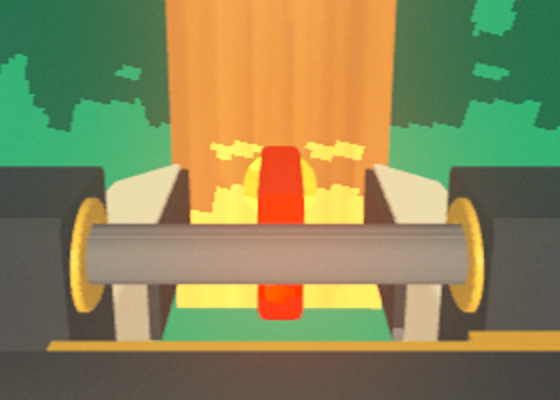

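The red bow stands midway between the fingers (crop x 258–304, fingers at 189 and 365). Closing.

Call:
play_rows(
  commands=[
    {"x":0,"y":0,"z":0,"twist":0},
    {"x":0,"y":0,"z":0,"twist":0},
    {"x":0,"y":0,"z":0,"twist":0},
    {"x":0,"y":0,"z":0,"twist":0},
    {"x":0,"y":0,"z":0,"twist":0},
    {"x":0,"y":0,"z":0,"twist":0},
    {"x":0,"y":0,"z":0,"twist":0},
    {"x":0,"y":0,"z":0,"twist":0},
  ],
  jaw=1,
)

```text
time: 10.85
tool_pos: [475.1, 228.8, 76.4]
tcp_rot: [3.141, -0.0, 1.798]
contact_force: [-0.5, -0.2, 2.1]
grip_width: 9.9
finger_force: 30.0
```

Call:
play_rows(
  commands=[
    {"x":0,"y":0,"z":-0.01,"twist":0},
    {"x":0,"y":0,"z":-0.03,"twist":0},
    {"x":0,"y":0,"z":-0.05,"twist":0},
    {"x":0,"y":0,"z":-0.08,"twist":0},
    {"x":0,"y":0,"z":-0.12,"twist":0},
    {"x":0,"y":0,"z":-0.16,"twist":0},
    {"x":0,"y":0,"z":-0.19,"twist":0},
    {"x":0,"y":0,"z":-0.19,"twist":0},
  ],
)

```text
time: 11.65
tool_pos: [476.6, 229.3, 271.4]
tcp_rot: [3.132, -0.001, 1.798]
contact_force: [0.9, -0.1, -0.0]
grip_width: 9.6
finger_force: 30.0
```

```bash
python3 - <<'E'
from h import *
from plant import bot
np.set_printoptions(precision=4,suppress=True)
o=bot.get_obs();print(o['tool_pos'],o['tcp_rot'],o['contact_force'],o['grip_width'],o['finger_force'])
print(shift(o,(560,30,250),np.pi/2+CY),shift(o,LM+[0,0,106],np.pi/2+CY))
for n in('scene','side'):
    c=bot.capture(n);p=proj(c,o['tool_pos']).astype(int);print(n,p);H=hsv(c)
    m=((H[...,0]<11)|(H[...,0]>172))&(H[...,1]>150)&(H[...,2]>60)
    b,ce,st=blob(m,(p[0]-25,p[1]-20,p[0]+25,p[1]+30));print(st,ce)
E
```

```text
[476.5714 229.3053 271.4252] [ 3.1324 -0.0008  1.7979] [ 0.8753 -0.0655 -0.0208] 9.64525458632219 29.999974071979523
(array([-0.213 ,  0.0362,  0.0216]), np.float64(1.150823759671213)) (array([-0.4018,  0.0697,  0.0017]), np.float64(1.150823759671213))
scene [408 192]Traceback (most recent call last):
  File "<stdin>", line 9, in <module>
  File "h.py", line 18, in blob
    n,l,s,ce=cv2.connectedComponentsWithStats(k);i=1+np.argmax(s[1:,4]);return (l==i).astype(np.uint8),ce[i],s[i]
                                                     ~~~~~~~~~^^^^^^^^^
    return _wrapfunc(a, 'argmax', axis=axis, out=out, **kwds)
    return bound(*args, **kwds)
ValueError: attempt to get argmax of an empty sequence
```

Call:
play_rows(
  commands=[
    {"x":-0.03,"y":0.005,"z":0,"twist":0},
    {"x":-0.075,"y":0.013,"z":0,"twist":0.5},
    {"x":-0.12,"y":0.021,"z":0,"twist":1},
    {"x":-0.165,"y":0.029,"z":0,"twist":1},
    {"x":-0.21,"y":0.036,"z":0,"twist":1},
    {"x":-0.255,"y":0.044,"z":0,"twist":1},
    {"x":-0.3,"y":0.052,"z":0,"twist":1},
    {"x":-0.34,"y":0.059,"z":0,"twist":1},
  ],
  jaw=1,
)

```text
time: 12.5
tool_pos: [608.8, -91.4, 264.5]
tcp_rot: [-3.139, -0.001, 1.78]
contact_force: [0.0, 0.1, -0.9]
grip_width: 9.6
finger_force: 30.0
```

```bash
python3 - <<'E'
from h import *
from plant import bot
np.set_printoptions(precision=4,suppress=True)
o=bot.get_obs();print(o['tool_pos'],o['tcp_rot'],o['contact_force'],o['grip_width'],o['finger_force'])
c=bot.capture('wrist')
print(shift(o,LM+[0,0,90],np.pi/2+CY),proj(c,LM),proj(c,o['tool_pos']-[0,0,7]),proj(c,o['tool_pos']-[0,0,70]))
cv2.imwrite('pics/w3.png',cv2.cvtColor(c['pixels'],cv2.COLOR_RGB2BGR))
E
```

```text
[608.792  -91.3706 264.5362] [-3.1389 -0.0014  1.7796] [ 0.0203  0.0996 -0.9033] 9.604616066696794 30.000660717487335
(array([-0.0594,  0.0142,  0.0104]), np.float64(0.10051231415436056)) [336.1982 283.5047] [318.6662 268.2023] [318.5835 225.5923]
```

View pics/w3.png

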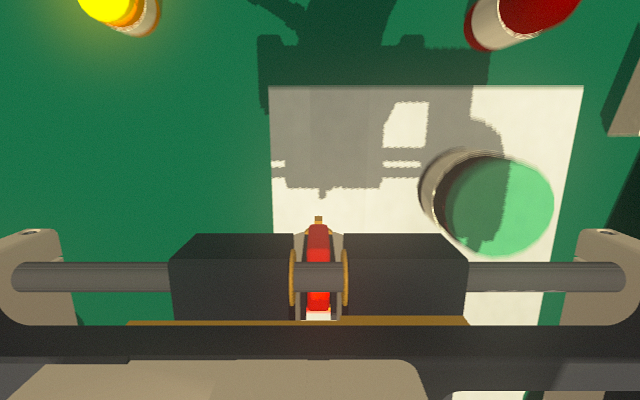

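The key hangs straight in the grip: the bow is at px (318, 222–310), with the brass bit showing at (319,217). The cabinet's left edge runs along x≈270.

```bash
python3 - <<'E'
from h import *
from plant import bot
np.set_printoptions(precision=1,suppress=True)
o=bot.get_obs();c=bot.capture('wrist');T=o['tool_pos'];Rm=R.from_euler('xyz',o['tcp_rot']).as_matrix()
for off in(-3,0,3):
    f=lambda x,dz:proj(c,T+Rm@np.array([x+off,0,dz]))
    for s in(1,-1):print(off,s,'bittip',f(s*7,70.4),f(s*7,63),'bow bottom',f(s*15,24.4),'bow top',f(s*15,-9.6))
H=hsv(c)
for x in(317,319,321):print([ (y,c['pixels'][y,x].tolist()) for y in range(208,232,1)][0:24:1] if x==319 else '', )
m=((H[...,0]<11)|(H[...,0]>172))&(H[...,1]>150)&(H[...,2]>60)
b,ce,st=blob(m,(290,200,350,330));print(st,ce)
E
```

```text
-3 1 bittip [318.3 219.5] [318.3 223.1] bow bottom [318.5 231.9] bow top [318.8 259.8]
-3 -1 bittip [318.3 239.3] [318.3 243.5] bow bottom [318.5 284.1] bow top [318.8 322.7]
0 1 bittip [318.3 215.2] [318.4 218.6] bow bottom [318.6 226.4] bow top [318.8 253.1]
0 -1 bittip [318.3 235.2] [318.3 239.2] bow bottom [318.5 279.1] bow top [318.8 316.7]
3 1 bittip [318.3 210.8] [318.4 214.1] bow bottom [318.6 220.8] bow top [318.8 246.3]
3 -1 bittip [318.3 230.9] [318.3 234.8] bow bottom [318.5 274. ] bow top [318.8 310.7]

[(208, [247, 242, 219]), (209, [247, 242, 218]), (210, [246, 242, 219]), (211, [246, 243, 219]), (212, [246, 241, 219]), (213, [246, 242, 220]), (214, [248, 245, 222]), (215, [246, 241, 210]), (216, [159, 124, 65]), (217, [158, 120, 62]), (218, [163, 120, 64]), (219, [158, 120, 65]), (220, [154, 115, 62]), (221, [224, 163, 66]), (222, [223, 162, 69]), (223, [225, 168, 68]), (224, [180, 89, 59]), (225, [161, 69, 53]), (226, [163, 71, 52]), (227, [164, 69, 53]), (228, [164, 69, 53]), (229, [161, 68, 50]), (230, [163, 68, 53]), (231, [164, 69, 52])]

[306 224  24  38 807] [317.8 243.9]
```

```bash
python3 - <<'E'
from h import *
from plant import bot
np.set_printoptions(precision=4,suppress=True)
o=bot.get_obs();print(o['tool_pos'])
print(shift(o,LM-1.2*V+[0,0,76],np.pi/2+CY))
E
```

```text
[609.3442 -94.0933 263.7226]
(array([-0.0577,  0.0146,  0.0237]), np.float64(-0.15335885451788225))
```

Call:
play_rows(
  commands=[
    {"x":-0.012,"y":0.004,"z":0,"twist":0},
    {"x":-0.03,"y":0.008,"z":0.003,"twist":0},
    {"x":-0.045,"y":0.012,"z":0.006,"twist":0},
    {"x":-0.055,"y":0.0146,"z":0.01,"twist":0},
    {"x":-0.0577,"y":0.0146,"z":0.015,"twist":0},
    {"x":-0.0577,"y":0.0146,"z":0.02,"twist":0},
    {"x":-0.0577,"y":0.0146,"z":0.0237,"twist":0},
    {"x":-0.0577,"y":0.0146,"z":0.0237,"twist":0},
  ],
)

```text
time: 13.4
tool_pos: [634.9, -141.9, 241.8]
tcp_rot: [-3.141, -0.001, 1.781]
contact_force: [0.9, -0.2, 0.4]
grip_width: 9.3
finger_force: 30.0
```

```bash
python3 - <<'E'
from h import *
from plant import bot
np.set_printoptions(precision=4,suppress=True)
o=bot.get_obs();print(o['tool_pos'],o['tcp_rot'],o['contact_force'])
print(shift(o,LM-1.2*V+[0,0,76],np.pi/2+CY))
out=[]
for n in('scene','side'):
    c=bot.capture(n);p=proj(c,LM);x,y=int(p[0]),int(p[1]);print(n,p,proj(c,o['tool_pos']-[0,0,70]))
    out.append(cv2.resize(c['pixels'][y-35:y+25,x-40:x+40],(400,300),interpolation=cv2.INTER_CUBIC))
cv2.imwrite('pics/f.png',cv2.cvtColor(np.hstack(out),cv2.COLOR_RGB2BGR))
E
```

```text
[ 634.8832 -141.9486  241.8137] [-3.1405 -0.0009  1.781 ] [ 0.9261 -0.2211  0.3994]
(array([-0.0057, -0.0008,  0.0018]), np.float64(0.1819162076888798))
scene [243.7523 203.1739] [244.8961 202.0885]
side [372.6114 209.6771] [372.0991 206.8655]
```

View pics/f.png

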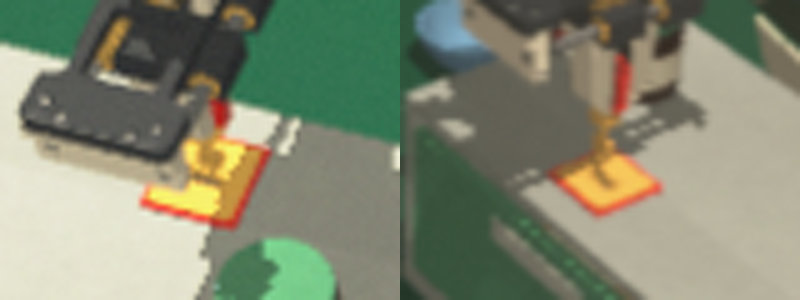

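The key tip hangs just above the plate, short of the hole by a few mm (side crop tip at (602,150), hole at (605,180)). I correct by the reading.

Call:
play_rows(
  commands=[
    {"x":-0.003,"y":0,"z":0,"twist":0},
    {"x":-0.0055,"y":-0.0005,"z":0,"twist":0},
    {"x":-0.0055,"y":-0.0005,"z":0,"twist":0},
    {"x":-0.0055,"y":-0.0005,"z":0,"twist":0},
    {"x":-0.0055,"y":-0.0005,"z":0,"twist":0},
    {"x":-0.0055,"y":-0.0005,"z":0,"twist":0},
    {"x":-0.0055,"y":-0.0005,"z":0,"twist":0},
    {"x":-0.0055,"y":-0.0005,"z":0,"twist":0},
  ],
)

```text
time: 14.3
tool_pos: [636.0, -148.1, 242.5]
tcp_rot: [3.141, -0.0, 1.78]
contact_force: [0.7, 0.2, -0.6]
grip_width: 9.6
finger_force: 30.0
```

```bash
python3 - <<'E'
from h import *
from plant import bot
np.set_printoptions(precision=4,suppress=True)
o=bot.get_obs();print(o['tool_pos'],o['tcp_rot'],o['contact_force'])
print(shift(o,LM-1.2*V+[0,0,76],np.pi/2+CY))
E
```

```text
[ 635.9658 -148.0719  242.5174] [ 3.1415 -0.0001  1.7804] [ 0.7     0.1718 -0.558 ]
(array([ 0.0005, -0.0006,  0.0025]), np.float64(0.1502691300295849))
```

Aligned within 1 mm. Descending into the mouth.

Call:
play_rows(
  commands=[
    {"x":0,"y":-0.0005,"z":0.003,"twist":0},
    {"x":0,"y":-0.0005,"z":0.006,"twist":0},
    {"x":0,"y":-0.0005,"z":0.009,"twist":0},
    {"x":0,"y":-0.0005,"z":0.011,"twist":0},
    {"x":0,"y":-0.0005,"z":0.013,"twist":0},
    {"x":0,"y":-0.0005,"z":0.015,"twist":0},
    {"x":0,"y":-0.0005,"z":0.017,"twist":0},
    {"x":0,"y":-0.0005,"z":0.018,"twist":0},
  ],
)

```text
time: 15.1
tool_pos: [635.4, -148.2, 224.3]
tcp_rot: [-3.141, -0.0, 1.78]
contact_force: [-0.5, 0.4, -0.6]
grip_width: 9.7
finger_force: 30.0
```

Call:
play_rows(
  commands=[
    {"x":0,"y":0,"z":0.0015,"twist":0},
    {"x":0,"y":0,"z":0.003,"twist":0},
    {"x":0,"y":0,"z":0.0045,"twist":0},
    {"x":0,"y":0,"z":0.006,"twist":0},
    {"x":0,"y":0,"z":0.0075,"twist":0},
    {"x":0,"y":0,"z":0.009,"twist":0},
    {"x":0,"y":0,"z":0.01,"twist":0},
    {"x":0,"y":0,"z":0.01,"twist":0},
  ],
)

```text
time: 15.9
tool_pos: [635.4, -148.2, 214.3]
tcp_rot: [-3.141, -0.0, 1.78]
contact_force: [-0.0, -0.1, 0.2]
grip_width: 9.9
finger_force: 30.0
```

Now the pins, with a small wiggle along the slot (tool x).

Call:
play_rows(
  commands=[
    {"x":0.0008,"y":0,"z":0.001,"twist":0},
    {"x":-0.0008,"y":0,"z":0.002,"twist":0},
    {"x":0.0008,"y":0,"z":0.003,"twist":0},
    {"x":-0.0008,"y":0,"z":0.004,"twist":0},
    {"x":0.0008,"y":0,"z":0.005,"twist":0},
    {"x":-0.0008,"y":0,"z":0.006,"twist":0},
    {"x":0.0008,"y":0,"z":0.007,"twist":0},
    {"x":0,"y":0,"z":0.008,"twist":0},
  ],
)

```text
time: 16.7
tool_pos: [636.0, -148.6, 207.9]
tcp_rot: [3.139, 0.002, 1.78]
contact_force: [-0.2, 1.3, 9.6]
grip_width: 10.1
finger_force: 30.0
```

Call:
play_rows(
  commands=[
    {"x":0.001,"y":0,"z":0.001,"twist":0},
    {"x":-0.001,"y":0,"z":0.0015,"twist":0},
    {"x":0.001,"y":0,"z":0.002,"twist":0},
    {"x":-0.001,"y":0,"z":0.0025,"twist":0},
    {"x":0.001,"y":0,"z":0.003,"twist":0},
    {"x":-0.001,"y":0,"z":0.0035,"twist":0},
    {"x":0.001,"y":0,"z":0.004,"twist":0},
    {"x":0,"y":0,"z":0.004,"twist":0},
  ],
)

```text
time: 17.5
tool_pos: [636.3, -148.5, 205.3]
tcp_rot: [3.138, 0.002, 1.78]
contact_force: [-2.5, 2.0, 13.0]
grip_width: 10.0
finger_force: 30.0
```

Call:
play_rows(
  commands=[
    {"x":0.0012,"y":0,"z":0.001,"twist":0},
    {"x":-0.0012,"y":0,"z":0.0015,"twist":0},
    {"x":0.0012,"y":0,"z":0.002,"twist":0},
    {"x":-0.0012,"y":0,"z":0.0025,"twist":0},
    {"x":0.0012,"y":0,"z":0.003,"twist":0},
    {"x":-0.0012,"y":0,"z":0.0035,"twist":0},
    {"x":0.0012,"y":0,"z":0.004,"twist":0},
    {"x":0,"y":0,"z":0.004,"twist":0},
  ],
)

```text
time: 18.3
tool_pos: [636.1, -147.8, 200.3]
tcp_rot: [3.138, 0.001, 1.78]
contact_force: [-0.8, 4.7, 9.0]
grip_width: 9.8
finger_force: 30.0
```

Call:
play_rows(
  commands=[
    {"x":0.001,"y":0,"z":0.0005,"twist":0},
    {"x":-0.001,"y":0,"z":0.001,"twist":0},
    {"x":0.001,"y":0,"z":0.0015,"twist":0},
    {"x":-0.001,"y":0,"z":0.002,"twist":0},
    {"x":0.001,"y":0,"z":0.0025,"twist":0},
    {"x":-0.0005,"y":0,"z":0.003,"twist":0},
    {"x":0,"y":0,"z":0.003,"twist":0},
    {"x":0,"y":0,"z":0.003,"twist":0},
  ],
)

```text
time: 19.1
tool_pos: [636.2, -147.8, 200.1]
tcp_rot: [3.137, 0.002, 1.781]
contact_force: [-6.2, 3.5, 21.5]
grip_width: 10.1
finger_force: 30.0
```

Home: it stands firm at 200.1 mm against an expected 200.4, with 21 N. Now turning clockwise, about the key's axis.

Call:
play_rows(
  commands=[
    {"x":0,"y":0,"z":-0.0005,"twist":6},
    {"x":0,"y":-0.0002,"z":-0.001,"twist":12},
    {"x":0.0001,"y":-0.0004,"z":-0.001,"twist":18},
    {"x":0.0001,"y":-0.0005,"z":-0.001,"twist":24},
    {"x":0.0002,"y":-0.0006,"z":-0.001,"twist":30},
    {"x":0.0003,"y":-0.0007,"z":-0.001,"twist":36},
    {"x":0.0004,"y":-0.0008,"z":-0.001,"twist":42},
    {"x":0.0004,"y":-0.0008,"z":-0.001,"twist":42},
  ],
)

```text
time: 19.9
tool_pos: [635.0, -148.1, 200.2]
tcp_rot: [3.138, -0.001, 1.045]
contact_force: [-5.0, 1.9, 18.3]
grip_width: 9.8
finger_force: 30.0
```

```bash
python3 - <<'E'
from plant import bot
o=bot.get_obs();print(o['tool_pos'],o['tcp_rot'],o['contact_force'],o['moment'],o['joint_positions'])
E
```

```text
[ 635.00337687 -148.10248682  200.19550385] [ 3.13759447e+00 -7.62571078e-04  1.04450651e+00] [-5.02917752  1.92688787 18.25535668] [0.33436026 1.20205407 0.03865748] [-3.46590515e-01  6.14319854e-01  1.21859150e+00  3.69806494e-05
  1.30461121e+00  1.79691167e-01]
```

Call:
play_rows(
  commands=[
    {"x":0,"y":-0.0001,"z":0,"twist":7},
    {"x":0,"y":-0.0003,"z":0,"twist":14},
    {"x":0.0001,"y":-0.0004,"z":0,"twist":21},
    {"x":0.0001,"y":-0.0006,"z":0,"twist":28},
    {"x":0.0002,"y":-0.0007,"z":0,"twist":35},
    {"x":0.0003,"y":-0.0008,"z":0,"twist":42},
    {"x":0.0004,"y":-0.0009,"z":0,"twist":48},
    {"x":0.0004,"y":-0.0009,"z":0,"twist":48},
  ],
)

```text
time: 20.7
tool_pos: [634.0, -146.7, 200.2]
tcp_rot: [3.141, -0.002, 0.207]
contact_force: [-7.1, 3.0, 18.7]
grip_width: 9.7
finger_force: 30.0
```

Call:
play_rows(
  commands=[
    {"x":0,"y":0,"z":0,"twist":2},
    {"x":0,"y":0,"z":0,"twist":4},
    {"x":0,"y":0,"z":0,"twist":6},
    {"x":0,"y":0,"z":0,"twist":8},
    {"x":0,"y":0,"z":0,"twist":9},
    {"x":0,"y":0,"z":0,"twist":10},
    {"x":0,"y":0,"z":0,"twist":10},
    {"x":0,"y":0,"z":0,"twist":10},
  ],
)

```text
time: 21.5
tool_pos: [634.0, -146.5, 200.2]
tcp_rot: [3.141, -0.002, 0.036]
contact_force: [-7.3, 5.0, 19.1]
grip_width: 9.6
finger_force: 30.0
```

```bash
python3 - <<'E'
from plant import bot
o=bot.get_obs();print(o['tool_pos'],o['tcp_rot'],o['contact_force'],o['moment'],o['tau'],o['grip_width'])
E
```

```text
[ 633.95553106 -146.54609373  200.17885166] [ 3.14141863e+00 -2.47071627e-03  3.56975449e-02] [-7.34174394  4.99276508 19.09433562] [0.79341637 1.58734218 0.16852753] [ -1.73681494 -44.90756392 -21.87473774  -0.40037678  -2.81875022
   0.17985147] 9.559947473012176
```

Call:
play_rows(
  commands=[
    {"x":0,"y":0,"z":0,"twist":1},
    {"x":0,"y":0,"z":0,"twist":2},
    {"x":0,"y":0,"z":0,"twist":3},
    {"x":0,"y":0,"z":0,"twist":4},
    {"x":0,"y":0,"z":0,"twist":4},
    {"x":0,"y":0,"z":0,"twist":4},
    {"x":0,"y":0,"z":0,"twist":4},
    {"x":0,"y":0,"z":0,"twist":4},
  ],
)

```text
time: 22.3
tool_pos: [634.0, -146.5, 200.2]
tcp_rot: [-3.142, -0.003, -0.034]
contact_force: [-6.8, 4.6, 20.1]
grip_width: 9.8
finger_force: 30.1
```

```bash
python3 - <<'E'
from plant import bot
o=bot.get_obs();print(o['tool_pos'],o['tcp_rot'],o['contact_force'],o['moment'],o['tau'][5],o['grip_width'])
E
```

```text
[ 634.0281876  -146.45102719  200.17617661] [-3.14156347e+00 -2.60668191e-03 -3.37260560e-02] [-6.77832899  4.58470511 20.06355777] [0.85765187 1.54555332 0.34849877] 0.32706898637115955 9.800741525481273
```

Call:
play_rows(
  commands=[
    {"x":0,"y":0,"z":0,"twist":0},
    {"x":0,"y":0,"z":0,"twist":0},
    {"x":0,"y":0,"z":0,"twist":0},
    {"x":0,"y":0,"z":0,"twist":0},
    {"x":0,"y":0,"z":0,"twist":0},
    {"x":0,"y":0,"z":0,"twist":0},
    {"x":0,"y":0,"z":0,"twist":0},
    {"x":0,"y":0,"z":0,"twist":0},
  ],
)

```text
time: 23.1
tool_pos: [634.0, -146.5, 200.2]
tcp_rot: [-3.142, -0.003, -0.034]
contact_force: [-7.1, 3.9, 19.6]
grip_width: 9.7
finger_force: 30.1
```

```bash
python3 - <<'E'
from h import *
from plant import bot
c=bot.capture('side');a=cv2.cvtColor(c['pixels'][160:300,300:460],cv2.COLOR_RGB2HSV)
b=cv2.cvtColor(cv2.resize(cv2.imread('pics/flap_side.png'),(160,140),interpolation=cv2.INTER_AREA),cv2.COLOR_BGR2HSV)
g=lambda q:((q[...,0]>55)&(q[...,0]<95)&(q[...,1]>70))
poly=np.zeros((140,160),np.uint8);cv2.fillPoly(poly,[np.array([[38,45],[90,86],[87,115],[37,66]])],1)
print('flap green before/after',g(b)[poly>0].mean(),g(a)[poly>0].mean())
o=bot.get_obs();print(o['tool_pos'],o['tcp_rot'],o['contact_force'],o['moment'][2],o['finger_force'])
E
```

```text
flap green before/after 0.8321775312066574 0.8626907073509015
[ 634.04460907 -146.4871776   200.1794324 ] [-3.14157941e+00 -2.66218105e-03 -3.37680745e-02] [-6.47573694  4.06736828 19.93178048] 0.4024743379249879 30.05415290594101
```

The turn is steady against its stop (0.35 to 0.40 N m, well above the spring's 0.1). The key is fully in and the flap's green area is unchanged. Handing in.

```bash
python3 -c "
from plant import bot
print(bot.close_job())"
```

```text
the job is handed in; nothing more can be done
None
```

I handed the job in at about 23 s: the flap is shut and the red key is fully in, turned clockwise to its stop and still gripped; I was not told the verdict.

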